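Roll the long feed roller up into its seat

ROBOT

A 6-joint arm with a two-finger parallel gripper is mounted at the origin on the work surface. World frame = base frame: x ahead of the robot, y to its left, z up, the work surface at z = 0. Lengths are in m, angles in degrees, forces in N, time in s.
With the tool pointing down it reaches from about 0.4 to 0.825 m from the base axis. Payload 7 kg.
Tool frame: the origin (TCP) lies midway between the tips of the shut fingers; the grasp point (between the pads) lies 19 mm behind it; z points along the fingers, x is the direction in which the jaws open and shut, and the axes are right-handed (so a half turn about z gives the same grasp; the last joint's range is limited). The gripper opens to 88 mm and grips with 3 to 60 N. Pads are 19 mm wide; open, the fingers measure 130 mm over their backs; the gripper's body (78 mm by 193 mm) begins 47 mm behind the grasp point.
Start: joints at [83.256, 20.546, 0.682, 0, -70.136, -16.507], TCP at [0.266, 0.62, 0.227] pointing down, gripper open.
Joint ranges: [-176.03, 176.03], [-82.01, 121.73], [-58.28, 71.71], [-173.87, 95.51], [-174.79, -0.11], [-173.66, 173.66]. Speed limits (degrees/s): [136.94, 136.94, 172.46, 180, 180, 180].

INTERFACE

Orientations are given as [roll, pitch, yaw] about the fixed x, y, z axes, in that order (R = Rz(yaw) Ry(pitch) Rx(roll)).
In Python, from plant import ctrl, vision, nets gives the robot as it stands.
- The arm moves only by the shell command python3 -m jog 'ROWS'. ROWS is text: rows parted by semicolons, each of 7 numbers parted by spaces: the turn, a rotation vector about the tool's x, y, z in units of 0.1 rad (1.0 is 0.1 rad), then the shift along the tool's x, y, z in units of 4 cm (1.0 is 4 cm), then the opening, from -1 (shut) to 1 (fully open). In form: rx ry rz x y z jaw; .... A call has 1 to 8 rows; each row shifts and turns the commanded pose from where the row before left it, along the tool's axes as they then stand; what a row does not reach is not made up. A row lasts 1/8 s, in which the tool goes at most 62.5 mm and 10.7 degrees, less where a joint would pass 70% of its speed; a pose out of reach is approached as far as the arm can. A call with a number of a shift or a turn outside -1 to 1 is refused whole. A call with a gripper value outside its range is refused whole. The fingers move at their own pace and stop on an object; the grip force is fixed at half the most. Time passes only in rows, so rows that do not move let the fingers close. It gives the time, the measured TCP pose, the force and the opening at its end, in the units of the state.
- ctrl.get_obs(): the state, without advancing time (a new reading comes with each control period).
- vision.snapshot(name): name is "scene" or "top" or "wrist"; returns (picture, depth): 420x560x3 uint8, red, green, blue; 420x560 float32, m along the optical axis (not along the pixel's ray), 0 where there is no reading.
- vision.camera_info(name): a dict with "camera_matrix" (3x3 intrinsics, pixels), "D" ([k1, k2, p1, p2, k3] as OpenCV has them; the pictures are not rectified), "camera_from_world" (4x4, takes a point from world to camera coordinates); the wrist camera has in their place "tool_from_camera" (4x4, takes a point from camera to tool coordinates, whose origin is the TCP and whose axes are the tool frame's). Camera axes: x right, y down, z forward; pixel columns grow to the right and rows downward; lengths in m; the calibration is good to about 2 mm. A picture is of the moment at which its call begins: read the wrist's pose just before it. camera_info takes no time and is no camera call.
- ctrl.close_job(): hands the job in, once; it reports no verdict.
Trained networks look in the newest picture that a camera, given by its name, has taken for a name from the list of things; names that differ only in an ending like _2 or _b are one class to them, and where a whole thing is asked for, a point or a joint stands for the part that bears it (a point fixed in the world has none). Each returns a list of dicts, best first, with "score" (0 to 1); they miss things now and then, are a little off and sometimes report something else, mostly with a low value. They report only what shows in the picture. A call takes as long as a camera call. They do not tell look-alikes from the thing itself.
- nets.boxes_of(target, camera): "location" ([x, y, z] in m, in world coordinates, good to about 4 mm: the middle of the surface that is visible of it).
The state is a dict: "clock": time; "joint_pos": joint angles; "qvel": joint speeds; "tau": joint torques, N m; "tool_pos": TCP position; "orientation": TCP orientation; "force": force on the tool from outside, world axes, zero at the start; "moment": the same for the moment, N m; "opening": finger opening in m.
Only numpy, scipy, OpenCV 4.12 (cv2) and the standard library are available. Lean on these libraries where they do the work, as an engineer would, in place of code of your own. Each camera call takes 0.05 s, during which the arm holds its last target.

TASK

On the repair bench two rubber rollers lie at the low end of a sloped two-lane gutter. With the fingertips, gently push the long plain roller (not the short one on the bare axle) up its lane until it drops into the seat at the top end stop and stays there; let it roll, do not lift, flick or ram it. Leave the short roller and everything else where they are, and finish with the hand clear.

Things in the scene. Friction and masses are not known exactly. Their poses are not given: they have to be found in the camera images.
- gutter: Fixed aluminium gutter of two parallel lanes on a low grey stand. Its y axis runs uphill (slope 0.12 rad), x level across the lanes, z square to their floors. Origin at lane floor height between the lanes, at the lip's uphill face, 24 mm above the table. Lane centres x = -35.5 and +35.5 mm, lanes 66 mm wide, walls 5 mm thick and 24 mm high, from y = -8 to 246 mm.
- lip (a point): Top middle of the lip across the low end of both lanes: 6 mm high, from gutter y = -8 to 0 mm. It keeps the rollers from rolling out; downhill of it there is nothing but the stand's 8 mm base plate. A roller let go on the ramp rolls down to it.
- step (a point): Upper end of the ramp floor, at gutter y = 200 mm, between the lanes. Here each lane's floor drops 5 mm into its seat, a pocket 36 mm long up to the end stop. A 40 mm roller in the seat leans back on this step with its axis at gutter y = 213, z = 15 mm, about 3 mm short of the end stop, and cannot roll back.
- end_stop (a point): Top of the end stop's downhill face, between the lanes: a wall across both lanes from gutter y = 236 to 246 mm, 32 mm higher than the ramp floor.
- long_roller: Plain black rubber cylinder, 40 mm diameter, 60 mm long, flat ends with small steel discs, no axle showing; 0.10 to 0.20 kg. Lies across either lane, at the start against the lip: axis at gutter y = 14.5 mm, 20 mm above the lane floor. Origin at its middle on its axis, which is its x axis (the others turn as it rolls).
- short_roller: The other roller, in the other lane, also resting against the lip: a black rubber tyre of 40 mm diameter but only 26 mm long, on a bare steel axle of 8 mm diameter and 60 mm length that sticks out at both ends. Origin at its middle, on its axis. To be left alone.
- screwdriver: A screwdriver lying flat on the table, about 30 mm thick at most; origin under its middle. Loose; not part of the job.
- core: An upright plain steel roller core, 30 mm diameter, 55 mm tall; origin at the centre of its underside. Loose; not part of the job.
- gear: A white plastic gear lying flat, 48 mm diameter, 20 mm tall; origin at the centre of its underside. Loose; not part of the job.
- tray: A small open black tray, 90 x 70 x 28 mm tall; origin at the centre of its underside. Loose; not part of the job.
- cleaner: A white bottle, 60 mm diameter, 150 mm tall; origin at the centre of its underside. Loose; not part of the job.
- brush: A hand brush lying flat; origin under its middle. Loose; not part of the job.
Mind the look-alikes: they are no part of the job. What is shaped like the long_roller but purple or yellow is not meant.

How it is judged:
By the outcome, as a careful person would: the job done as asked, in the order asked, and still so for the second after the job is handed in, with the robot touching nothing.
It also fails if it takes over 40 s, if anything falls off the work surface, if the arm or the gripper's body presses on something with over 40 N, if the wrist force passes 120 N, or if a joint passes its speed limit or range.

## Working session

There is one attempt and no reset: what is moved stays moved. The work goes in short steps, Python scripts to look and compute and a shell command to move; the robot and the scene stay as the last step left them, time stands still between calls to the robot, and variables do not carry over. Pictures are saved under pics/ and viewed, and the job is handed in when it is done.

```bash
ls; mkdir -p pics; python3 - <<'E'
from plant import ctrl, vision, nets
import cv2
o=ctrl.get_obs();print({k:o[k] for k in('clock','tool_pos','orientation','force','opening')})
for n in("scene","top"):
    p,d=vision.snapshot(n);cv2.imwrite(f'pics/{n}0.png',p[:,:,::-1])
    import numpy as np;np.savez(f'pics/{n}0.npz',p=p,d=d)
    for t in("gutter","long_roller","short_roller"):
        for r in nets.boxes_of(t,n): print(n,t,r)
E
```

```text
pics
{'clock': 0.0, 'tool_pos': array([0.2663018 , 0.61970005, 0.22563114]), 'orientation': array([-1.79990949e+02, -9.46607535e-02, -1.13258359e+02]), 'force': array([-0.53851098,  0.02742463, -0.52837652]), 'opening': 0.08786365433994878}
scene gutter {'location': [0.5604, 0.0546, 0.0456], 'score': 0.56}
scene long_roller {'location': [0.5406, -0.0734, 0.0614], 'score': 0.77}
scene long_roller {'location': [0.4888, -0.1883, 0.0356], 'score': 0.77}
scene long_roller {'location': [0.6429, -0.1967, 0.0326], 'score': 0.69}
scene long_roller {'location': [0.3623, -0.0863, 0.0333], 'score': 0.52}
top gutter {'location': [0.5538, 0.0565, 0.0449], 'score': 0.64}
top gutter {'location': [0.5089, -0.4105, 0.0987], 'score': 0.51}
top long_roller {'location': [0.3529, -0.0792, 0.0417], 'score': 0.85}
top long_roller {'location': [0.5355, -0.07, 0.062], 'score': 0.69}
top long_roller {'location': [0.6344, -0.1876, 0.0363], 'score': 0.66}
top long_roller {'location': [0.477, -0.1859, 0.0342], 'score': 0.6}
top long_roller {'location': [0.6204, 0.2368, 0.0074], 'score': 0.2}
top short_roller {'location': [0.4692, -0.0392, 0.0584], 'score': 0.71}
```

View pics/scene0.png

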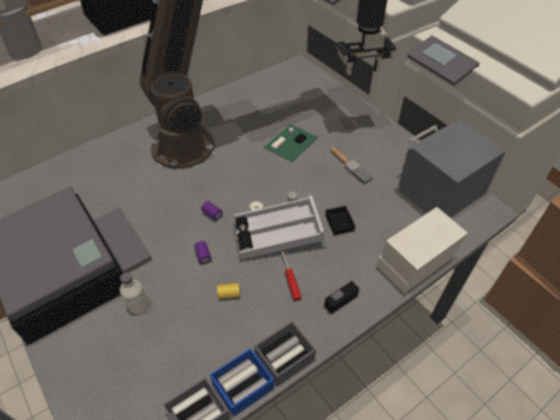

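View pics/top0.png

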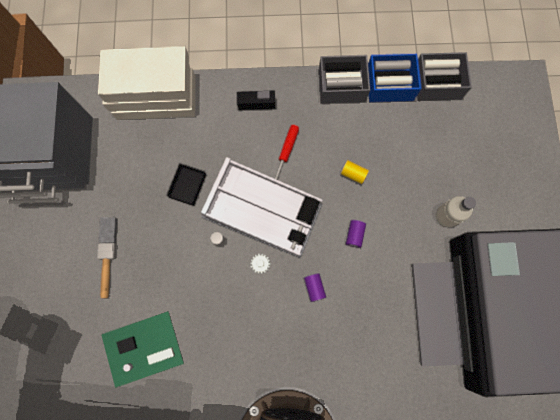

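Look-alikes in the top picture: black roller in the far lane (310,208), black short one on an axle (297,236), purple (356,234) and (315,288), yellow (355,172). My choice is (310,208); next is a close crop and the gutter pose.

```bash
cat > h.py <<'E'
import numpy as np,cv2
from plant import ctrl,vision,nets
def cloud(n,d):
    ci=vision.camera_info(n);K=np.array(ci["camera_matrix"]);D=np.array(ci["D"]);h,w=d.shape
    u,v=np.meshgrid(np.arange(w),np.arange(h))
    q=cv2.undistortPoints(np.stack([u,v],-1).reshape(-1,1,2).astype(np.float64),K,D).reshape(h,w,2)
    P=np.dstack([q[...,0]*d,q[...,1]*d,d])
    T=np.linalg.inv(np.array(ci["camera_from_world"]))
    return P@T[:3,:3].T+T[:3,3]
def proj(n,X):
    ci=vision.camera_info(n);T=np.array(ci["camera_from_world"]);
    return cv2.projectPoints(np.asarray(X,float).reshape(-1,3),cv2.Rodrigues(T[:3,:3])[0],T[:3,3],np.array(ci["camera_matrix"]),np.array(ci["D"]))[0].reshape(-1,2)
def gut(x,y,yaw,sl=0.12,z=0.024):
    # gutter y uphill dir at angle yaw+90
    c,s=np.cos(yaw),np.sin(yaw)
    Rz=np.array([[c,-s,0],[s,c,0],[0,0,1]]);a=sl
    Rx=np.array([[1,0,0],[0,np.cos(a),-np.sin(a)],[0,np.sin(a),np.cos(a)]])
    return Rz@Rx,np.array([x,y,z])
E
python3 - <<'E'
from h import *
z=np.load('pics/top0.npz');p,d=z['p'],z['d']
c=p[145:265,190:335];cv2.imwrite('pics/crop0.png',cv2.resize(c[:,:,::-1],None,fx=5,fy=5,interpolation=cv2.INTER_CUBIC))
W=cloud('top',d)
# fit gutter: wall tops; use brute force using height map residual
w=W.reshape(-1,3);m=(abs(w[:,0]-.55)<.2)&(abs(w[:,1]-.05)<.22)&(w[:,2]>.02)&(w[:,2]<.1)&(d.ravel()>0);w=w[m]
def hmap(g):
    x,y=g[:,0],g[:,1];ax=abs(x)
    h=np.full(len(g),np.nan)
    ins=(ax<73.5)&(y>-8)&(y<246)
    h=np.where(ins,0.,-24)
    h=np.where(ins&(y>200),-5,h);h=np.where(ins&(y<0),6,h)
    h=np.where(ins&((ax<2.5)|(ax>68.5)),24,h)
    h=np.where(ins&(y>236),32,h)
    return h
from scipy.optimize import differential_evolution
def cost(t):
    R,o=gut(*t);g=(w-o)@R*1000
    ok=~((g[:,1]<40)&(g[:,1]>-4)&(abs(g[:,0])<68))
    r=np.minimum(abs(g[:,2]-hmap(g)),12);r=np.where(ok,r,4)
    return r.mean()
best=differential_evolution(cost,[(.42,.58),(-.12,0.),(-0.9,0.9)],seed=1,popsize=25,maxiter=120,tol=1e-8)
print(best.x,best.fun,np.degrees(best.x[2]))
np.save('gut.npy',best.x)
R,o=gut(*best.x)
G=np.array([[-73.5,-8,24],[73.5,-8,24],[73.5,246,32],[-73.5,246,32],[0,-4,6],[0,200,0],[35.5,14.5,40],[-35.5,14.5,40]])/1000
for n in('top','scene'):
    q=np.load(f'pics/{n}0.npz')['p'][:,:,::-1].copy();q=cv2.resize(q,None,fx=3,fy=3)
    for u,v in proj(n,G@R.T+o): cv2.circle(q,(int(3*u+1),int(3*v+1)),3,(0,0,255),-1)
    cc=q[420:800,580:1000] if n=='top' else q[560:800,670:1000]
    cv2.imwrite(f'pics/ov_{n}.png',cc)
for k in range(8):print(G[k],(R@G[k]+o).round(4))
E
```

```text
[ 0.49829907 -0.06639516 -0.43008732] 3.9199881808213433 -24.642188024373432
[-0.0735 -0.008   0.024 ] [ 0.427  -0.0456  0.0469]
[ 0.0735 -0.008   0.024 ] [ 0.5606 -0.1069  0.0469]
[0.0735 0.246  0.032 ] [0.6653 0.1215 0.0852]
[-0.0735  0.246   0.032 ] [0.5317 0.1828 0.0852]
[ 0.    -0.004  0.006] [ 0.4963 -0.0707  0.0295]
[0.  0.2 0. ] [0.5811 0.1141 0.0479]
[0.0355 0.0145 0.04  ] [ 0.5346 -0.0725  0.0654]
[-0.0355  0.0145  0.04  ] [ 0.47   -0.0429  0.0654]
```

View pics/crop0.png

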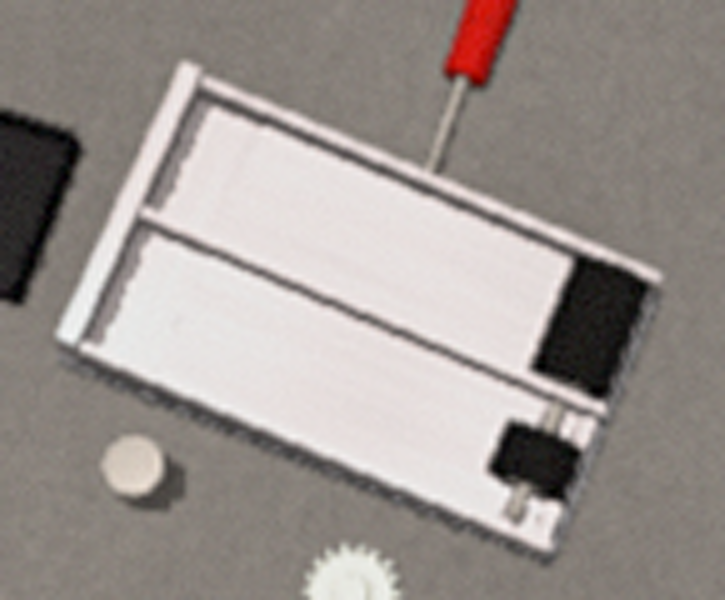

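View pics/ov_top.png

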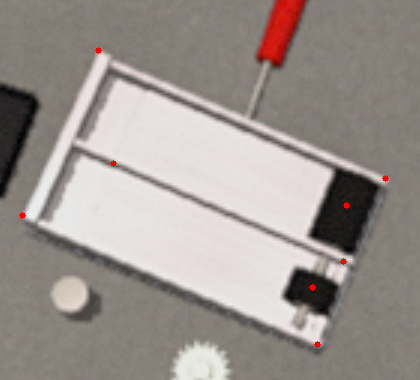

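View pics/ov_scene.png

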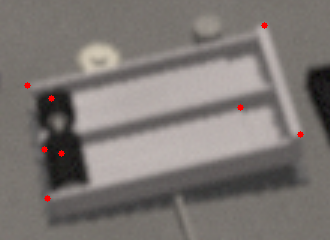

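The crop shows the long plain roller in the far lane at crop (600,325). The short one on its axle is at (540,455). The gutter overlay fits to within 1–2 mm, so I'll move the shut fingers to a point above and downhill of the roller.

```bash
cat >> h.py <<'E'
from scipy.spatial.transform import Rotation as Ro
def plan(gx,gy,gz):
    R,o=gut(*np.load('gut.npy'));ob=ctrl.get_obs()
    Rt=np.column_stack([-R[:,0],R[:,1],-R[:,2]])
    p=o+R@np.array([gx,gy,gz])/1000
    Rc=Ro.from_euler('xyz',ob['orientation'],degrees=True).as_matrix();pc=np.array(ob['tool_pos'])
    print('t',ob['clock'],'TCP in gutter mm',((pc-o)@R*1000).round(1),'F',np.round(ob['force'],1),'F gutter',np.round(np.array(ob['force'])@R,1))
    print('target',p.round(4),'rot units',(Ro.from_matrix(Rc.T@Rt).as_rotvec()*10).round(3),'shift units in current tool axes',(Rc.T@(p-pc)/.04).round(3),'in target axes',(Rt.T@(p-pc)/.04).round(3))
E
python3 -c "
from h import *
plan(35.5,-32,130)"
```

```text
t 0.4 TCP in gutter mm [-497.   547.7  137.8] F [0.4 0.4 0.1] F gutter [ 0.2  0.6 -0. ]
target [ 0.5108 -0.1242  0.1492] rot units [-0.936 -0.959 15.93 ] shift units in current tool axes [ 14.684 -12.96    1.933] in target axes [-13.312 -14.493   0.196]
```

```bash
python3 -m jog '0 0 0 0.4 -0.35 0 -1; 0 0 0 0.9 -0.8 0 -1; 0 0 0 0.95 -0.84 0 -1; 0 0 0 0.95 -0.84 0 -1; 0 0 0 0.95 -0.84 0 -1; 0 0 0 0.95 -0.84 0 -1; 0 0 0 0.95 -0.84 0 -1; 0 0 0 0.95 -0.84 0 -1' && python3 -m jog '0 0 0 0.95 -0.84 0 -1; 0 0 0 0.95 -0.84 0 -1; 0 0 0 0.95 -0.84 0 -1; 0 0 0 0.95 -0.84 0 -1; 0 0 0 0.95 -0.84 0 -1; 0 0 0 0.95 -0.84 0 -1; 0 0 0 0.95 -0.84 0 -1; 0 0 0 0.95 -0.84 0 -1' && python3 -m jog '0 0 1 0 0 0 -1; 0 0 1 0 0 0 -1; 0 0 1 0 0 0 -1; 0 0 1 0 0 0 -1; 0 0 1 0 0 0 -1; 0 0 1 0 0 0 -1; 0 0 1 0 0 0 -1; 0 0 1 0 0 0 -1' ; python3 -c "
from h import *
plan(35.5,-32,130)"
```

```text
clock: 1.4
tool_pos: [0.3837, 0.2636, 0.2269]
orientation: [-180.0, 0.0, -113.2]
force: [1.4, 0.1, -0.3]
opening: 0.0133
clock: 2.4
tool_pos: [0.5108, -0.122, 0.2269]
orientation: [-180.0, 0.0, -113.2]
force: [0.6, 0.8, -0.2]
opening: 0.0002
clock: 3.4
tool_pos: [0.5104, -0.1202, 0.2267]
orientation: [-180.0, 0.0, -159.3]
force: [-0.1, -0.1, 0.5]
opening: 0.0004
t 3.4 TCP in gutter mm [ 33.4 -19.3 206.5] F [-0.1 -0.1  0.5] F gutter [-0.1 -0.   0.5]
target [ 0.5108 -0.1242  0.1492] rot units [-1.136 -0.472  7.908] shift units in current tool axes [ 0.025 -0.097  1.937] in target axes [-0.051 -0.317  1.913]
```

```bash
python3 -m jog '-0.14 -0.06 0.99 0 0 0 -1; -0.14 -0.06 0.99 0 0 0 -1; -0.14 -0.06 0.99 0 0 0 -1; -0.14 -0.06 0.99 0 0 0 -1; -0.14 -0.06 0.99 0 0 0 -1; -0.14 -0.06 0.99 0 0 0 -1; -0.14 -0.06 0.99 0 0 0 -1; -0.14 -0.06 0.99 0 0 0 -1' ; python3 -c "
from h import *
plan(35.5,-32,80)
o=ctrl.get_obs();p,d=vision.snapshot('wrist');cv2.imwrite('pics/w1.png',p[:,:,::-1]);np.savez('pics/w1.npz',p=p,d=d,t=o['tool_pos'],e=o['orientation'])
p,d=vision.snapshot('scene');cv2.imwrite('pics/s1.png',cv2.resize(p[120:320,180:420,::-1],None,fx=3,fy=3))
"
```

```text
clock: 4.4
tool_pos: [0.5104, -0.1203, 0.2267]
orientation: [173.2, 0.1, 155.3]
force: [-0.5, 0.2, 0.2]
opening: 0.0007
t 4.4 TCP in gutter mm [ 33.5 -19.3 206.5] F [-0.5  0.2  0.2] F gutter [-0.5 -0.   0.2]
target [ 0.5133 -0.1188  0.0996] rot units [-0.007  0.011 -0.011] shift units in current tool axes [-0.048 -0.314  3.163] in target axes [-0.051 -0.317  3.162]
```

View pics/w1.png

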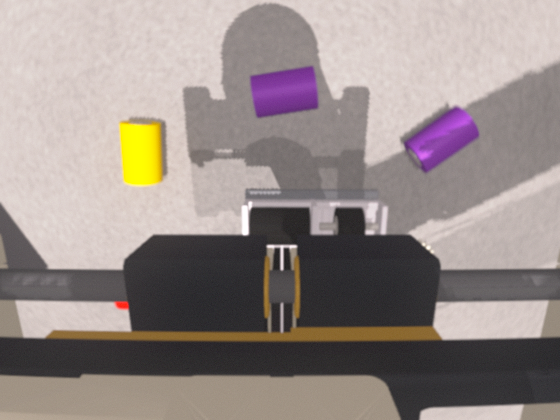

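View pics/s1.png

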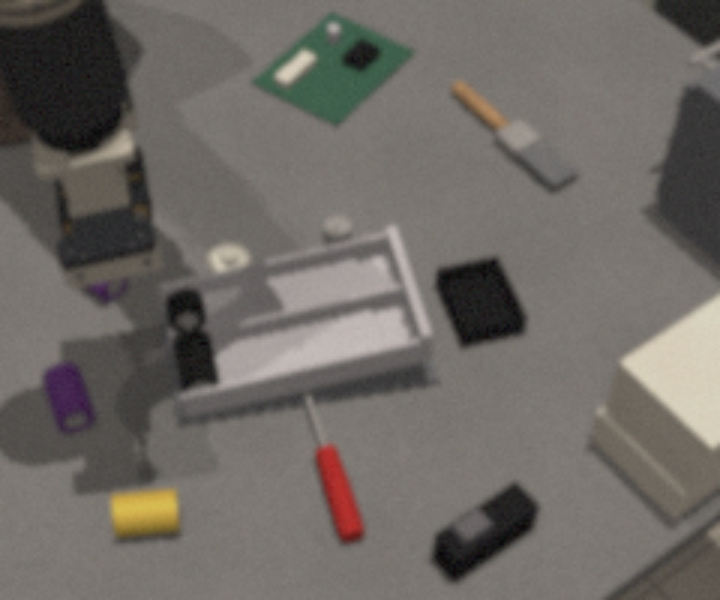

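```bash
python3 - <<'E'
from h import *
z=np.load('pics/w1.npz');ci=vision.camera_info('wrist')
Rt=Ro.from_euler('xyz',z['e'],degrees=True).as_matrix();T=np.eye(4);T[:3,:3]=Rt;T[:3,3]=z['t']
C=np.linalg.inv(T@np.array(ci['tool_from_camera']))
R,o=gut(*np.load('gut.npy'))
G=np.array([[-73.5,-8,24],[73.5,-8,24],[-68.5,-8,6],[68.5,-8,6],[65.5,14.5,40],[5.5,14.5,40],[65.5,-5.5,20],[5.5,-5.5,20]])/1000
q=cv2.projectPoints(G@R.T+o,cv2.Rodrigues(C[:3,:3])[0],C[:3,3],np.array(ci['camera_matrix']),np.array(ci['D']))[0].reshape(-1,2)
print(q.round(1))
im=z['p'][:,:,::-1].copy();im=cv2.resize(im,None,fx=4,fy=4)
for u,v in q:cv2.circle(im,(int(4*u+2),int(4*v+2)),4,(0,0,255),-1)
cv2.imwrite('pics/w1o.png',im[700:980,920:1600])
E
```

```text
[[387.5 204.1]
 [241.9 204. ]
 [377.8 200.3]
 [248.5 200.2]
 [248.9 230. ]
 [310.2 230.1]
 [250.2 205.5]
 [309.1 205.5]]
```

View pics/w1o.png

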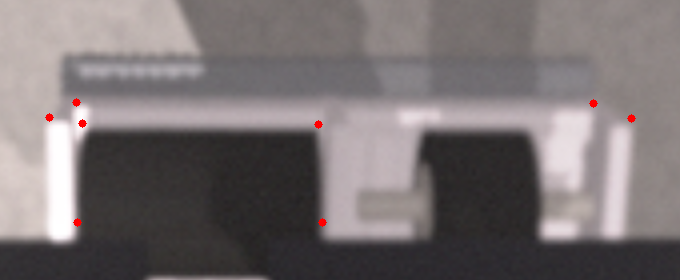

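The wrist picture shows the roller at columns 250–310. The projected gutter agrees within 1 px, about 1 mm. Now down behind the roller.

```bash
python3 -m jog '0 0 0 -0.05 -0.32 0 -1; 0 0 0 0 0 0.7 -1; 0 0 0 0 0 0.9 -1; 0 0 0 0 0 0.9 -1; 0 0 0 0 0 0.9 -1; 0 0 0 0 0 0.75 -1; 0 0 0 0 0 0.5 -1; 0 0 0 0 0 0.2 -1' ; python3 -c "
from h import *
plan(35.5,-20,12)
p,d=vision.snapshot('scene');cv2.imwrite('pics/s2.png',cv2.resize(p[160:290,180:360,::-1],None,fx=4,fy=4))
"
```

```text
clock: 5.5
tool_pos: [0.5159, -0.1122, 0.0311]
orientation: [173.3, -0.0, 155.6]
force: [-0.5, 1.3, 0.5]
opening: 0.0001
t 5.5 TCP in gutter mm [ 35.1 -33.2  11.2] F [-0.5  1.3  0.5] F gutter [-1.   1.1  0.4]
target [ 0.5217 -0.1006  0.0335] rot units [-0.026 -0.013  0.034] shift units in current tool axes [-0.011  0.33  -0.022] in target axes [-0.01   0.33  -0.021]
```

View pics/s2.png

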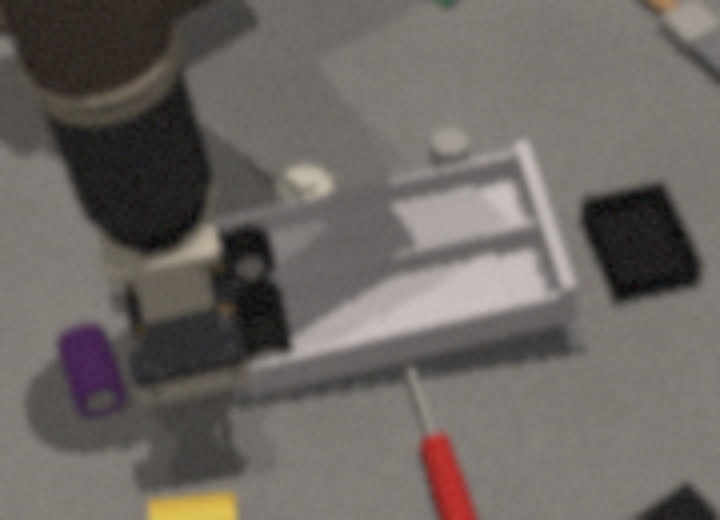

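```bash
python3 -m jog '0 0 0 0 0.1 -0.02 -1; 0 0 0 0 0.1 0 -1; 0 0 0 0 0.1 0 -1; 0 0 0 0 0.05 0 -1; 0 0 0 0 0.05 0 -1; 0 0 0 0 0.05 0 -1; 0 0 0 0 0.05 0 -1; 0 0 0 0 0.05 0 -1' ; python3 -c "
from h import *
plan(35.5,180,12)
"; python3 -m jog '0 0 0 0 0.05 0 -1; 0 0 0 0 0.05 0 -1; 0 0 0 0 0.05 0 -1; 0 0 0 0 0.05 0 -1; 0 0 0 0 0.05 0 -1; 0 0 0 0 0.05 0 -1; 0 0 0 0 0.05 0 -1; 0 0 0 0 0.05 0 -1' ; python3 -c "
from h import *
plan(35.5,180,12)
p,d=vision.snapshot('scene');cv2.imwrite('pics/s3.png',cv2.resize(p[160:290,180:360,::-1],None,fx=4,fy=4))
"
```

```text
clock: 6.55
tool_pos: [0.5256, -0.0921, 0.0358]
orientation: [173.2, 0.1, 155.5]
force: [-0.8, -1.5, 0.1]
opening: 0.0005
t 6.55 TCP in gutter mm [ 35.5 -10.4  13.2] F [-0.8 -1.5  0.1] F gutter [-0.1 -1.6  0.3]
target [0.6045 0.0799 0.0575] rot units [-0.015  0.006  0.021] shift units in current tool axes [-0.009  4.761  0.022] in target axes [1.000e-03 4.761e+00 2.900e-02]
clock: 7.55
tool_pos: [0.5323, -0.0775, 0.0377]
orientation: [173.2, 0.1, 155.5]
force: [-0.3, -2.0, 0.7]
opening: 0.0006
t 7.55 TCP in gutter mm [35.5  5.7 13.1] F [-0.3 -2.   0.7] F gutter [ 0.5 -1.8  1. ]
target [0.6045 0.0799 0.0575] rot units [-0.013  0.007  0.021] shift units in current tool axes [-0.009  4.357  0.023] in target axes [1.000e-03 4.357e+00 2.800e-02]
```

View pics/s3.png

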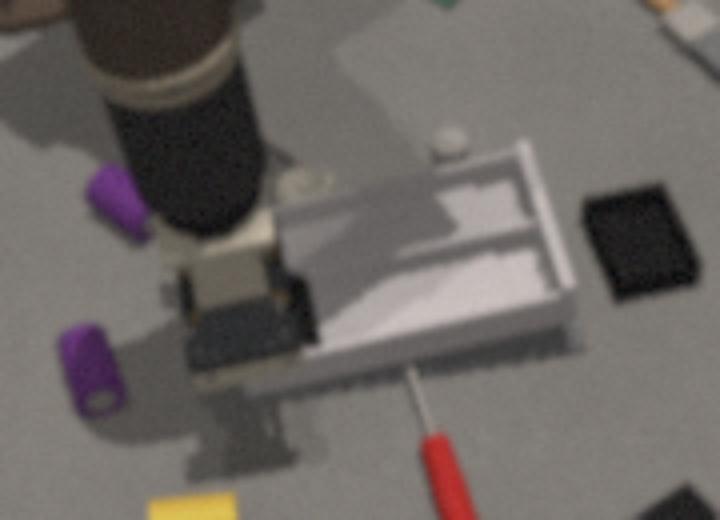

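The reading of about 2 N is steady, and the roller is moving ahead of the fingers. I'll go on gently.

```bash
python3 -m jog '0 0 0 0 0.07 0 -1; 0 0 0 0 0.1 0 -1; 0 0 0 0 0.1 0 -1; 0 0 0 0 0.1 0 -1; 0 0 0 0 0.1 0 -1; 0 0 0 0 0.1 0 -1; 0 0 0 0 0.1 0 -1; 0 0 0 0 0.1 0 -1' ; python3 -m jog '0 0 0 0 0.1 0 -1; 0 0 0 0 0.1 0 -1; 0 0 0 0 0.1 0 -1; 0 0 0 0 0.1 0 -1; 0 0 0 0 0.1 0 -1; 0 0 0 0 0.1 0 -1; 0 0 0 0 0.1 0 -1; 0 0 0 0 0.1 0 -1' ;  python3 -c "
from h import *
plan(35.5,180,12)
p,d=vision.snapshot('top');cv2.imwrite('pics/t4.png',cv2.resize(p[145:265,190:335,::-1],None,fx=5,fy=5))
"
```

```text
clock: 8.6
tool_pos: [0.5451, -0.0495, 0.0414]
orientation: [173.2, 0.1, 155.5]
force: [-1.5, -2.1, 2.0]
opening: -0.0001
clock: 9.6
tool_pos: [0.5583, -0.0206, 0.0452]
orientation: [173.2, 0.1, 155.5]
force: [-1.0, -2.1, 1.3]
opening: 0.0001
t 9.6 TCP in gutter mm [35.4 68.7 13. ] F [-1.  -2.1  1.3] F gutter [-0.  -2.2  1.6]
target [0.6045 0.0799 0.0575] rot units [-0.013  0.007  0.022] shift units in current tool axes [-0.009  2.783  0.022] in target axes [-2.000e-03  2.783e+00  2.600e-02]
```

View pics/t4.png

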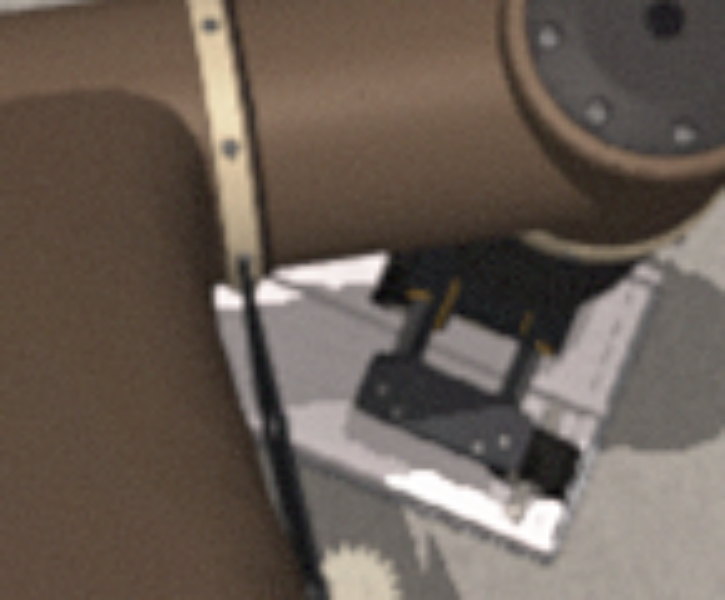

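```bash
python3 -m jog '0 0 0 0 0.1 0 -1; 0 0 0 0 0.1 0 -1; 0 0 0 0 0.1 0 -1; 0 0 0 0 0.1 0 -1; 0 0 0 0 0.1 0 -1; 0 0 0 0 0.1 0 -1; 0 0 0 0 0.1 0 -1; 0 0 0 0 0.1 0 -1' ; python3 -m jog '0 0 0 0 0.1 0 -1; 0 0 0 0 0.1 0 -1; 0 0 0 0 0.1 0 -1; 0 0 0 0 0.1 0 -1; 0 0 0 0 0.1 0 -1; 0 0 0 0 0.1 0 -1; 0 0 0 0 0.1 0 -1; 0 0 0 0 0.1 0 -1' ;  python3 -c "
from h import *
plan(35.5,180,12)
p,d=vision.snapshot('scene');cv2.imwrite('pics/s5.png',cv2.resize(p[160:290,180:360,::-1],None,fx=4,fy=4))
"
```

```text
clock: 10.65
tool_pos: [0.5714, 0.0083, 0.0489]
orientation: [173.2, 0.1, 155.5]
force: [0.2, -0.8, 1.6]
opening: 0.0007
clock: 11.65
tool_pos: [0.5846, 0.0372, 0.0528]
orientation: [173.2, 0.1, 155.5]
force: [-1.8, -0.9, 1.6]
opening: 0.0003
t 11.65 TCP in gutter mm [ 35.3 132.7  13. ] F [-1.8 -0.9  1.6] F gutter [-1.3 -1.3  1.8]
target [0.6045 0.0799 0.0575] rot units [-0.013  0.008  0.022] shift units in current tool axes [-0.008  1.183  0.023] in target axes [-0.006  1.183  0.024]
```

View pics/s5.png

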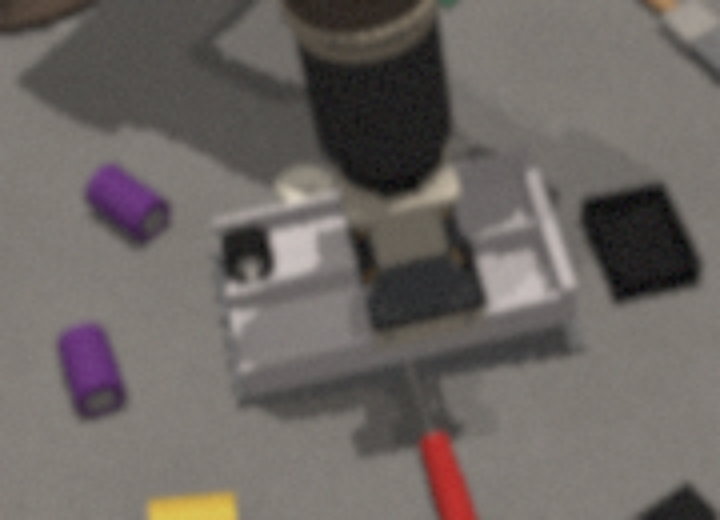

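```bash
python3 -m jog '0 0 0 0 0.1 0 -1; 0 0 0 0 0.1 0 -1; 0 0 0 0 0.1 0 -1; 0 0 0 0 0.1 0 -1; 0 0 0 0 0.1 0 -1; 0 0 0 0 0.07 0 -1; 0 0 0 0 0.05 0 -1; 0 0 0 0 0.05 0 -1' ; python3 -m jog '0 0 0 0 0.05 0 -1; 0 0 0 0 0.05 0 -1; 0 0 0 0 0.05 0 -1; 0 0 0 0 0.05 0 -1';  python3 -c "
from h import *
plan(35.5,180,12)
p,d=vision.snapshot('scene');cv2.imwrite('pics/s6.png',cv2.resize(p[160:290,230:410,::-1],None,fx=4,fy=4))
p,d=vision.snapshot('wrist');cv2.imwrite('pics/w6.png',p[:,:,::-1])
"
```

```text
clock: 12.7
tool_pos: [0.5955, 0.0612, 0.0559]
orientation: [173.2, 0.1, 155.5]
force: [-0.4, -2.3, 1.2]
opening: 0.0004
clock: 13.2
tool_pos: [0.5989, 0.0685, 0.0568]
orientation: [173.2, 0.1, 155.5]
force: [-0.8, -1.7, 0.6]
opening: 0.0006
t 13.2 TCP in gutter mm [ 35.2 167.3  12.9] F [-0.8 -1.7  0.6] F gutter [-0.  -1.8  0.8]
target [0.6045 0.0799 0.0575] rot units [-0.013  0.007  0.021] shift units in current tool axes [-0.008  0.318  0.022] in target axes [-0.007  0.318  0.023]
```

View pics/s6.png

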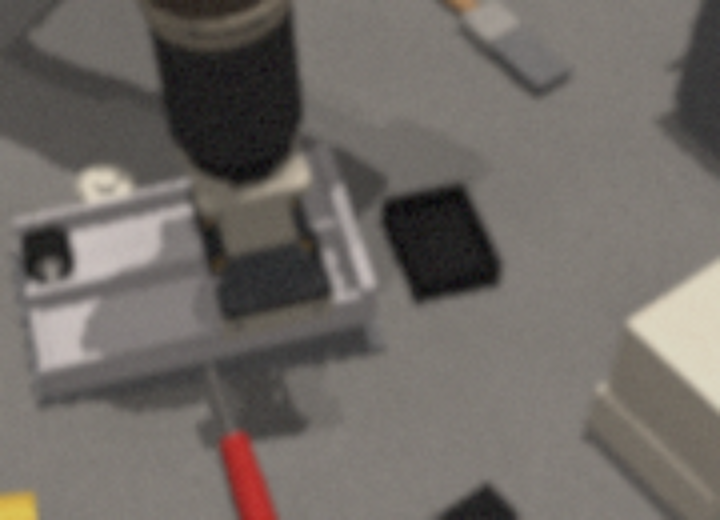

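View pics/w6.png

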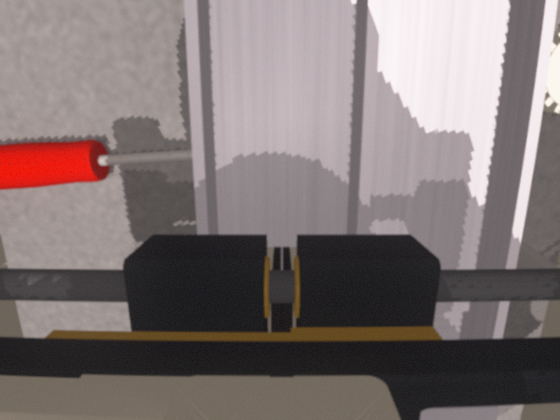

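The lane behind the fingers is empty in the wrist view, and the force shows contact is still there. Next come small steps over the edge.

```bash
for i in 1; do python3 -m jog '0 0 0 0 0.05 0 -1; 0 0 0 0 0.05 0 -1'; python3 -m jog '0 0 0 0 0.05 0 -1; 0 0 0 0 0.04 0 -1'; python3 -m jog '0 0 0 0 0.03 0 -1; 0 0 0 0 0.03 0 -1'; done; python3 -m jog '0 0 0 0 0 0 -1; 0 0 0 0 0 0 -1'; python3 -c "
from h import *
plan(35.5,180,12)
p,d=vision.snapshot('scene');cv2.imwrite('pics/s7.png',cv2.resize(p[160:290,230:410,::-1],None,fx=4,fy=4))"
```

```text
clock: 13.55
tool_pos: [0.6006, 0.0721, 0.0573]
orientation: [173.2, 0.1, 155.5]
force: [-0.7, -1.2, 0.8]
opening: 0.0003
clock: 13.8
tool_pos: [0.6022, 0.0756, 0.0578]
orientation: [173.2, 0.1, 155.5]
force: [-0.5, -0.4, 0.2]
opening: 0.0004
clock: 14.05
tool_pos: [0.6031, 0.0776, 0.0581]
orientation: [173.2, 0.1, 155.5]
force: [0.6, 0.3, -0.6]
opening: 0.0003
clock: 14.3
tool_pos: [0.603, 0.0774, 0.058]
orientation: [173.2, 0.1, 155.5]
force: [0.1, 0.6, -0.0]
opening: 0.0002
t 14.3 TCP in gutter mm [ 35.2 177.2  12.9] F [ 0.1  0.6 -0. ] F gutter [-0.2  0.6 -0.1]
target [0.6045 0.0799 0.0575] rot units [-0.013  0.007  0.022] shift units in current tool axes [-0.008  0.071  0.022] in target axes [-0.008  0.071  0.023]
```

View pics/s7.png

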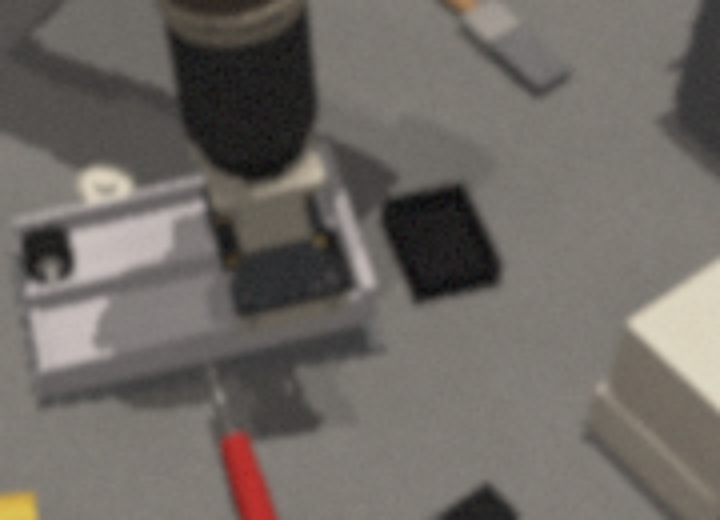

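The force has fallen to zero, so the roller has dropped in. I'll back off downhill, lift and look.

```bash
python3 -m jog '0 0 0 0 -0.1 0 -1; 0 0 0 0 -0.3 0 -1; 0 0 0 0 -0.4 0 -1; 0 0 0 0 -0.4 0 -1; 0 0 0 0 -0.2 -0.5 -1; 0 0 0 0 0 -0.9 -1; 0 0 0 0 0 -0.9 -1; 0 0 0 0 0 -0.9 -1' ; python3 -m jog '0 0 0 0 -1 -0.5 -1; 0 0 0 0 -1 0 -1; 0 0 0 0 -1 0 -1; 0 0 0 0 -1 0 -1; 0 0 0 0 -1 0 -1; 0 0 0 0 0 0 -1; 0 0 0 0 0 0 -1'; python3 -c "
from h import *
plan(35.5,180,12)
p,d=vision.snapshot('scene');cv2.imwrite('pics/s8.png',cv2.resize(p[160:290,210:390,::-1],None,fx=4,fy=4))
for r in nets.boxes_of('long_roller','scene')+nets.boxes_of('short_roller','scene'):print(r)
R,o=gut(*np.load('gut.npy'));print('seat roller axis, top world',(R@[.0355,.213,.015]+o).round(4),(R@[.0355,.213,.035]+o).round(4))
W=cloud('scene',d).reshape(-1,3);g=(W-o)@R*1000
m=(abs(g[:,0]-35.5)<28)&(g[:,1]>190)&(g[:,1]<234)&(g[:,2]>5)&(g[:,2]<60)&(p.reshape(-1,3).max(1)<60)
print(m.sum(),np.median(g[m],0),g[m].min(0),g[m].max(0))
"
```

```text
clock: 15.35
tool_pos: [0.5728, 0.0119, 0.1795]
orientation: [173.2, 0.0, 155.4]
force: [0.3, 0.7, -0.3]
opening: 0.0
clock: 16.23
tool_pos: [0.4897, -0.1702, 0.1747]
orientation: [173.2, 0.1, 155.4]
force: [-0.5, 0.3, 0.7]
opening: 0.0007
t 16.225 TCP in gutter mm [ 35.5 -79.2 161.4] F [-0.5  0.3  0.7] F gutter [-0.6  0.1  0.7]
target [0.6045 0.0799 0.0575] rot units [-0.012  0.011  0.01 ] shift units in current tool axes [-2.000e-03  6.484e+00  3.726e+00] in target axes [0.    6.479 3.734]
{'location': [0.639, -0.1974, 0.0363], 'score': 0.78}
{'location': [0.4879, -0.1889, 0.0375], 'score': 0.74}
{'location': [0.3811, -0.0795, 0.0283], 'score': 0.68}
{'location': [0.5517, 0.0417, 0.0417], 'score': 0.23}
{'location': [0.5487, 0.0357, 0.0406], 'score': 0.53}
{'location': [0.4807, -0.0421, 0.0542], 'score': 0.51}
seat roller axis, top world [0.618  0.1094 0.0644] [0.617  0.1072 0.0842]
174 [ 37.3867182  212.59079565  32.01407705] [ 10.03213678 195.29485928  20.48797692] [ 63.11002615 231.96552179  40.22006527]
```

View pics/s8.png

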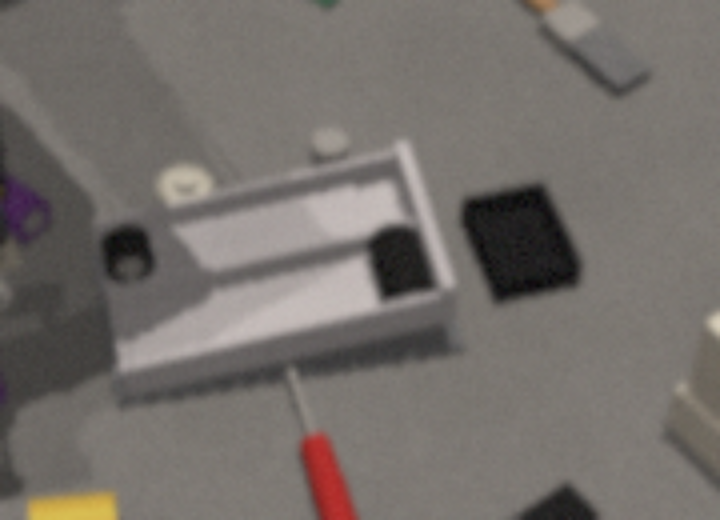

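The picture shows the long roller against the end stop (400,265) and the short one still at the lip (128,252). The depth data put the long roller at gutter y ≈ 212.6 against an expected 213, and the hand is clear. Handing in.

```bash
python3 -m jog '0 0 0 0 0 0 -1; 0 0 0 0 0 0 -1; 0 0 0 0 0 0 -1; 0 0 0 0 0 0 -1'; python3 -c "
from plant import ctrl
print(ctrl.close_job())"
```

```text
clock: 16.88
tool_pos: [0.4901, -0.1696, 0.1747]
orientation: [173.2, 0.1, 155.5]
force: [0.8, -0.1, -0.3]
opening: 0.0002
the job is handed in; nothing more can be done
None
```

The long plain roller is in the seat at the top of its lane, and I handed the job in at about 17 s. I pushed it up with the shut fingertips at no more than about 32 mm/s. The wrist force stayed around 2 N and fell to zero when the roller dropped in. I then drew the hand back downhill and up.

**Checks that agreed:**
- **Long roller:** after I withdrew, the scene picture shows it against the end stop. Depth puts it at gutter y ≈ 212.6 mm, where 213 mm is expected.
- **Short roller:** it is still at the lip in the last picture.
- **Everything else:** the other loose things in that picture look unmoved. The white bottle and the brush's handle end were outside that last crop.
- **Hand:** it finished about 160 mm above the lane floor, touching nothing.

**Checks that disagreed or were limited:**
- **Networks:** the last detection did not report the seated roller. It gave the purple and yellow look-alikes and a weak false hit mid-gutter, so the seating check rests on the picture and depth.
- **Hidden drop:** the hand blocked the view while the roller went into the seat, so I judged that moment by the force alone.

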